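# Tug-check the two instrument case lids

## Robot

A 6-joint arm with a two-finger parallel gripper is mounted at the origin on the work surface. World frame = base frame: x ahead of the robot, y to its left, z up, the work surface at z = 0. Lengths are in mm, angles in rad, forces in N, time in s.
With the tool pointing down it reaches from about 400 to 925 mm from the base axis. Payload 12.5 kg.
Tool frame: the origin (TCP) lies at the very end of the fingers, on their centre line; the grasp point (between the pads) lies 19 mm behind it; z points along the fingers, x is the direction in which the jaws open and shut, and the axes are right-handed (so a half turn about z gives the same grasp; the last joint's range is limited). The gripper opens to 95 mm and grips with 3 to 60 N. Pads are 20 mm wide; open, the fingers measure 119 mm over their backs; the gripper's body (75 mm by 180 mm) begins 59 mm behind the grasp point.
Start: joints at [-1.424, 0.491, 1.559, -0, 1.092, -0.106], TCP at [156.345, -605.147, 214.661] pointing down, gripper open.
Joint ranges: [-3.1, 3.1], [-0.84, 2.19], [0.05, 2.79], [-1.13, 4.28], [0.06, 2.93], [-2.69, 2.69]. Speed limits (rad/s): [2.22, 2.22, 2.79, 3.14, 3.14, 3.14].

## Interface

Orientations are given as [roll, pitch, yaw] about the fixed x, y, z axes, in that order (R = Rz(yaw) Ry(pitch) Rx(roll)).
In Python, from cell import state, viewer, ticket, look_for, regions_of gives the robot as it stands.
- The arm moves only by the shell command python3 -m inch 'ROWS'. ROWS is JSON, a list of rows, each a list of 7 numbers: the turn, a rotation vector about the world's x, y, z in degrees, then the shift along the world's x, y, z in mm, then the opening, from -1 (shut) to 1 (fully open). In form: [[rx, ry, rz, tx, ty, tz, hand], ...]. A call has 1 to 10 rows; each row shifts and turns the commanded pose from where the row before left it; what a row does not reach is not made up. A row lasts 1/10 s, in which the tool goes at most 50 mm and 8.59 degrees, less where a joint would pass 70% of its speed; a pose out of reach is approached as far as the arm can. A call with a gripper value outside its range is refused whole. The fingers move at their own pace and stop on an object; the grip force is fixed at half the most. Time passes only in rows, so rows that do not move let the fingers close. It gives the time, the measured TCP pose, the force and the opening at its end, in the units of the state.
- state(): the state, without advancing time (a new reading comes with each control period).
- viewer.read_camera(name): name is "scene" or "side" or "wrist"; returns a dict with "color" (400x640x3 uint8, red, green, blue), "depth" (400x640 float32, mm along the optical axis (not along the pixel's ray), 0 where there is no reading), "fx", "fy", "cx", "cy" (pixels), "position" and "orientation" of the camera in the world. Camera axes: x right, y down, z forward; pixel columns grow to the right and rows downward; lengths in mm; the calibration is good to about 2 mm. A picture is of the moment at which its call begins.
- ticket.job_done(): hands the job in, once; it reports no verdict.
Trained networks look in the newest picture that a camera, given by its name, has taken for a name from the list of things; names that differ only in an ending like _2 or _b are one class to them, and where a whole thing is asked for, a point or a joint stands for the part that bears it (a point fixed in the world has none). Each returns a list of dicts, best first, with "score" (0 to 1); they miss things now and then, are a little off and sometimes report something else, mostly with a low value. They report only what shows in the picture. A call takes as long as a camera call.
- look_for(name, camera): "box" ([left, top, right, bottom] as shares, 0 to 1, of the picture: columns of its width, rows of its height, round what is visible of it).
- regions_of(name, camera): "pixels" (400x640 bool, what is visible of it) and "box" ([left, top, right, bottom] as shares, 0 to 1, of the picture: columns of its width, rows of its height, round what is visible of it).
The state is a dict: "t": time; "joints": joint angles; "qvel": joint speeds; "tau": joint torques, N m; "eef_pos": TCP position; "tcp_rot": TCP orientation; "ft_force": force on the tool from outside, world axes, zero at the start; "moment": the same for the moment, N m; "opening": opening from 0.0 (shut) to 1.0 (fully open).
Only numpy, scipy, OpenCV 4.12 (cv2) and the standard library are available. Lean on these libraries where they do the work, as an engineer would, in place of code of your own. Each camera call takes 0.05 s, during which the arm holds its last target. There are 200 camera calls.

## Task

Make sure both steel cases are properly caught, first the one on the robot's left, then the one on its right: give the lid's pull a firm upward tug, and if the lid gives, press it down until its catch snaps in and tug it again to prove that it holds. Leave both lids flush and let go of, never swing a lid wide open, and leave everything else on the bench where it is.

Things in the scene. Friction and masses are not known exactly. Their poses are not given: they have to be found in the camera images.
- case_p: One of two identical grey painted steel cases, heavy, fixed to the bench: 160 deep (its x), 170 wide (its y), 75 mm high without the lid. Origin: centre of its underside; z up; its -x side, with the catch at mid-width, faces the robot. The catch's steel housing stands out 32 mm from the front face, 49 mm wide, from 37 to 67 mm high.
- lid_p: Aluminium lid of case_p, 164 x 176 mm, 10 mm thick, about 0.35 kg. Origin on its hinge line, along y at the case's far (+x) top edge, 75 mm above the bench; axes match the case's when shut; the tilt of its z is how far it is open. Caught, it lies flush (0 rad). Not caught, it looks nearly shut but stands about 11 mm proud at the front (0.07 rad). Damped hinge: a raised lid sinks slowly.
- pull_p (a point): Middle of the top edge of lid_p's black upright pull: a fin 40 long (lid x), 10 thick (lid y), 30 mm high on top of the lid at mid-width, its middle 142 mm in front of the hinge and 22 mm behind the front edge. The point is 40 mm above the hinge line, so 115 mm above the bench when shut. Pinch it from above across lid y, or press on it.
- catch_p: Spring tongue of case_p's catch, at the front; not to be handled. Origin as the case's; slides out along case -x by up to 5 mm as the lid's striker passes, then springs home over it. A caught lid lifts only 2 mm at the front, then is held rigidly. An uncaught lid rests on the tongue and lifts freely; about 8 to 12 N down on the pull snaps it in, against a rigid stop. Its weight alone does not.
- case_q: One of two identical grey painted steel cases, heavy, fixed to the bench: 160 deep (its x), 170 wide (its y), 75 mm high without the lid. Origin: centre of its underside; z up; its -x side, with the catch at mid-width, faces the robot. The catch's steel housing stands out 32 mm from the front face, 49 mm wide, from 37 to 67 mm high.
- lid_q: Aluminium lid of case_q, 164 x 176 mm, 10 mm thick, about 0.35 kg. Origin on its hinge line, along y at the case's far (+x) top edge, 75 mm above the bench; axes match the case's when shut; the tilt of its z is how far it is open. Caught, it lies flush (0 rad). Not caught, it looks nearly shut but stands about 11 mm proud at the front (0.07 rad). Damped hinge: a raised lid sinks slowly.
- pull_q (a point): Middle of the top edge of lid_q's black upright pull: a fin 40 long (lid x), 10 thick (lid y), 30 mm high on top of the lid at mid-width, its middle 142 mm in front of the hinge and 22 mm behind the front edge. The point is 40 mm above the hinge line, so 115 mm above the bench when shut. Pinch it from above across lid y, or press on it.
- catch_q: Spring tongue of case_q's catch, at the front; not to be handled. Origin as the case's; slides out along case -x by up to 5 mm as the lid's striker passes, then springs home over it. A caught lid lifts only 2 mm at the front, then is held rigidly. An uncaught lid rests on the tongue and lifts freely; about 8 to 12 N down on the pull snaps it in, against a rigid stop. Its weight alone does not.
- spool: White wire spool, 52 mm across, 42 mm high, standing between the cases. A bystander to leave alone. Origin: centre of its underside.
- screwdriver: Screwdriver lying on the bench to the right of the cases. A bystander to leave alone. Origin: on its axis.
- coil: Copper-wound coil, 60 mm across, 65 mm high, on the left. A bystander to leave alone. Origin: centre of its underside.
- can: Aluminium drink can, 66 mm across, 115 mm high, on the right. A bystander to leave alone. Origin: centre of its underside.
- multimeter: Black multimeter lying flat, 160 x 80 x 35 mm, on the left. A bystander to leave alone. Origin: centre of its underside.

How it is judged (in metres and radians):
On the way, in this order (a step that is already met when the one before it is completed fails the run):
1. the lid on the robot's left is pulled up against its catch with more than 3 N on the catch, and the catch holds (((y of case_p in the frame of case_q above 0 m and contact force between lid_p and catch_p above 3 N and angle between lid_p's own z axis and vertical below 0.03 rad) or (y of case_q in the frame of case_p above 0 m and contact force between lid_q and catch_q above 3 N and angle between lid_q's own z axis and vertical below 0.03 rad))), for 0.15 s.
2. then the same for the lid on the robot's right (((y of case_p in the frame of case_q below 0 m and contact force between lid_p and catch_p above 3 N and angle between lid_p's own z axis and vertical below 0.03 rad) or (y of case_q in the frame of case_p below 0 m and contact force between lid_q and catch_q above 3 N and angle between lid_q's own z axis and vertical below 0.03 rad))), for 0.15 s.
At the end, for the whole second after the job is handed in: Both lids lie flush under their catches (open by less than 0.01 rad, under 2 mm at the front) and at rest (angle between each of lid_p, lid_q's own z axis and vertical below 0.01 rad and angular speed of each of lid_p, lid_q below 0.05 rad/s); the robot touches nothing.
It fails at once if a lid is swung wide open (more than 0.4 rad, about 65 mm at the front) (angle between any of lid_p, lid_q's own z axis and vertical above 0.4 rad).
It fails at once if a bystander is moved by more than 30 mm (distance of any of spool, screwdriver, coil, can, multimeter from where it was at the start of the episode above 0.03 m).
It also fails if it takes over 61 s, if anything falls off the work surface, if the arm or the gripper's body presses on something with over 40 N, if the wrist force passes 120 N, or if a joint passes its speed limit or range.

## Working session

There is one attempt and no reset: what is moved stays moved. The work goes in short steps, Python scripts to look and compute and a shell command to move; the robot and the scene stay as the last step left them, time stands still between calls to the robot, and variables do not carry over. Pictures are saved under pics/ and viewed, on a budget of 10 in all, crops included, one or two more only if the job needs it, and the job is handed in when it is done.

```bash
mkdir -p pics
cat > h.py <<'E'
import numpy as np,cv2
from scipy.spatial.transform import Rotation as R
from cell import state, viewer, ticket, look_for, regions_of
def rot(o):
    o=np.array(o,float)
    return o if o.shape==(3,3) else (R.from_euler('xyz',o).as_matrix() if o.size==3 else R.from_quat(o).as_matrix())
def pts(c,m):
    v,u=np.nonzero(m&(c['depth']>0)); z=c['depth'][v,u]
    P=np.c_[(u-c['cx'])/c['fx']*z,(v-c['cy'])/c['fy']*z,z]
    return P@rot(c['orientation']).T+np.array(c['position'])
E
python3 - <<'E'
from h import *
print(state())
for n in ['scene','side']:
    c=viewer.read_camera(n); cv2.imwrite(f'pics/{n}0.png',c['color'][:,:,::-1]); print(n,c['position'],c['orientation'],c['fx'])
    for o in ['pull_p','lid_p','case_p','spool','can']:
        for r in regions_of(o,n)[:3]:
            p=pts(c,r['pixels']); 
            if len(p): print(o,round(r['score'],2),np.round(np.array(r['box'])*[640,400,640,400]),len(p),np.median(p,0).round(),np.percentile(p,3,0).round(),np.percentile(p,97,0).round())
E
```

```text
{'t': 0.0, 'joints': array([-1.42363390e+00,  4.91547231e-01,  1.55948081e+00, -6.77407587e-06,
        1.09170856e+00, -1.05593448e-01]), 'qvel': array([ 0.00160388, -0.00050198,  0.00159567, -0.00066808, -0.00020728,
       -0.00120834]), 'tau': array([-3.83195729e-03, -6.12653518e+01, -2.58182091e+01,  6.91726618e-02,
        4.82538552e-02, -1.05310380e-04]), 'eef_pos': array([ 156.28145548, -604.87457947,  214.05861449]), 'tcp_rot': array([-3.14147806e+00,  1.13821099e-03, -1.31803726e+00]), 'ft_force': array([ 0.17311532,  0.92083143, -0.54231693]), 'moment': array([ 0.00115188, -0.00861623,  0.01513406]), 'opening': 0.9982112310203191}
scene [1063.56078261  691.79420207 1409.38991702] [-2.559859    0.00343843  2.49900289] 482.12825167580763
pull_p 0.93 [248. 130. 313. 188.] 2044 [ 554. -238.   91.] [ 472. -329.   79.] [ 632. -155.  105.]
pull_p 0.57 [337. 216. 411. 285.] 2753 [518. 237.  86.] [439. 148.  79.] [594. 315.  94.]
lid_p 0.9 [246. 132. 315. 190.] 2100 [ 555. -239.   91.] [ 472. -330.   76.] [ 634. -154.  104.]
lid_p 0.59 [338. 217. 415. 285.] 2842 [517. 237.  85.] [
[... 645 characters left out ...]
42.  86.] [429. 150.  68.] [591. 318. 101.]
pull_p 0.73 [342. 151. 414. 186.] 1680 [ 538. -224.   91.] [ 463. -327.   72.] [ 633. -151.  117.]
lid_p 0.81 [348. 151. 409. 184.] 1583 [ 538. -224.   92.] [ 464. -319.   75.] [ 631. -153.  118.]
lid_p 0.62 [222. 206. 322. 267.] 3487 [496. 242.  86.] [429. 150.  68.] [591. 318. 101.]
case_p 0.95 [222. 206. 321. 291.] 5295 [474. 256.  84.] [408. 151.   6.] [591. 318.  91.]
case_p 0.7 [344. 152. 412. 206.] 2754 [ 526. -184.   85.] [ 462. -313.    8.] [ 623. -151.  110.]
spool 0.84 [293. 188. 311. 208.] 263 [654.  -5.  29.] [637. -34.   2.] [685.  12.  45.]
can 0.63 [376. 127. 392. 153.] 451 [ 662. -416.   89.] [ 644. -455.   44.] [ 701. -401.  118.]
```

Run:
```python
from h import *
for n in ['scene','side']:
    c=viewer.read_camera(n)
    for r in regions_of('lid_p',n)[:2]:
        p=pts(c,r['pixels']); 
        top=p[(p[:,2]>80)&(p[:,2]<105)]
        for _ in range(4):
            A=np.c_[top[:,:2],np.ones(len(top))]; k=np.linalg.lstsq(A,top[:,2],rcond=None)[0]
            top=top[abs(top[:,2]-A@k)<4]
        h=p[:,2]-np.c_[p[:,:2],np.ones(len(p))]@k
        f=p[(h>10)]
        print(n,'slope',k[:2].round(3),'rect',cv2.minAreaRect(top[:,:2].astype(np.float32)),'fin',len(f),np.median(f,0).round() if len(f) else '',f.min(0).round() if len(f) else '',f.max(0).round() if len(f) else '')
        cx=top[:,:2].mean(0); print('  z at centre',np.r_[cx,1]@k)
a=cv2.imread('pics/scene0.png');b=cv2.imread('pics/side0.png')
cv2.imwrite('pics/m.png',np.vstack([cv2.resize(a[100:320,150:470],(800,550))[:300] if 0 else cv2.resize(a[110:300,180:450],(420,296)),cv2.resize(b[110:300,180:450],(420,296))]))
```

```text
scene slope [0.006 0.   ] rect ((513.1956787109375, 228.57818603515625), (177.19888305664062, 168.33291625976562), 84.77828216552734) fin 66 [457. 236. 113.] [436. 194.  96.] [595. 241. 123.]
  z at centre 85.74033730027848
scene slope [-0.054 -0.014] rect ((551.4921875, -245.6428985595703), (170.5540771484375, 180.61276245117188), 11.250452995300293) fin 65 [ 500. -255.  120.] [ 475. -267.  102.] [ 557. -209.  131.]
  z at centre 91.03970023412298
side slope [-0.049 -0.018] rect ((553.0309448242188, -246.6023406982422), (173.06629943847656, 180.66122436523438), 12.449121475219727) fin 98 [ 497. -256.  117.] [ 477. -266.  105.] [ 518. -248.  128.]
  z at centre 92.05621911988082
side slope [ 0.008 -0.002] rect ((513.3145141601562, 228.53152465820312), (176.9011993408203, 171.181396484375), 84.98336029052734) fin 127 [451. 236. 111.] [434. 229.  96.] [476. 242. 119.]
  z at centre 86.39584209847615
```

View pics/scene0.png

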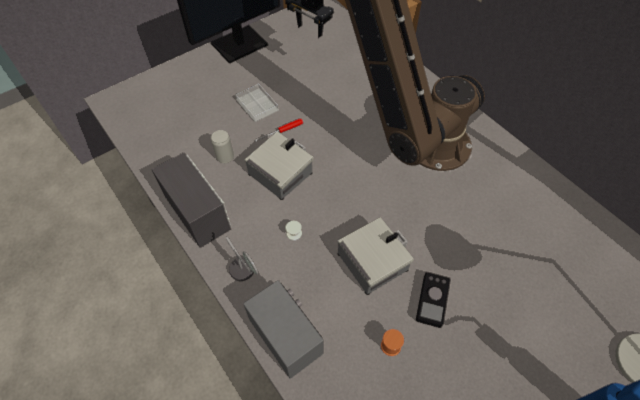

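View pics/side0.png

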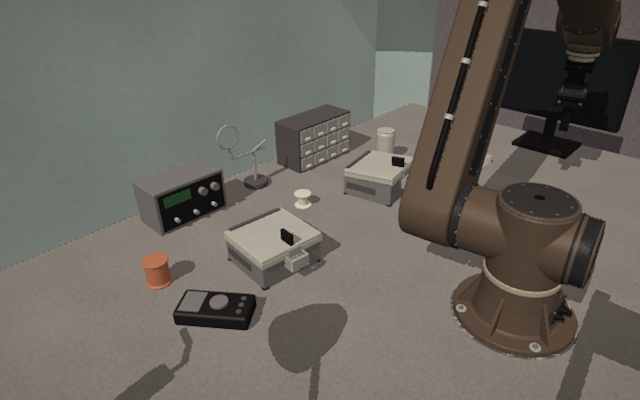

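```bash
python3 -m inch '[[0,0,7,38,22,3,1],[0,0,7,38,22,3,1],[0,0,7,38,22,3,1],[0,0,7,38,22,3,1],[0,0,7,38,22,3,1],[0,0,7,38,22,0,1],[0,0,7,36,23,0,1],[0,0,7,18,44,0,1],[0,0,7,18,44,0,1],[0,0,7,18,44,0,1]]'
python3 -m inch '[[0,0,7,18,44,0,1],[0,0,7,17,44,0,1],[0,0,7,17,43,0,1],[0,0,7,17,43,0,1],[0,0,7,17,44,0,1],[0,0,7,-13,42,0,1],[0,0,7,-13,42,0,1],[0,0,7,-13,42,0,1],[0,0,7,-13,42,0,1],[0,0,7,-13,42,0,1]]'
python3 -m inch '[[0,0,7,-13,42,0,1],[0,0,7,-14,42,0,1],[0,0,6,-14,41,0,1],[0,0,0,0,0,0,1],[0,0,0,0,0,0,1]]'
```

```text
t: 1.8
eef_pos: [474.9, -316.4, 229.6]
tcp_rot: [-3.142, -0.0, -0.091]
ft_force: [1.2, 0.6, 0.0]
opening: 0.996
t: 2.8
eef_pos: [494.6, 111.4, 229.9]
tcp_rot: [3.141, -0.0, 1.13]
ft_force: [0.8, 0.0, 0.6]
opening: 1.004
t: 3.3
eef_pos: [454.1, 235.4, 229.7]
tcp_rot: [3.141, 0.0, 1.476]
ft_force: [0.7, -0.2, 0.5]
opening: 0.999
```

```bash
cat > fin.py <<'E'
from h import *
import sys
s=state(); print('t',s['t'],s['eef_pos'].round(1),s['tcp_rot'].round(3),s['ft_force'].round(2),s['joints'].round(2))
c=viewer.read_camera('wrist'); cv2.imwrite(sys.argv[1],c['color'][:,:,::-1])
p=pts(c,np.ones((400,640),bool)); g=c['color'][c['depth']>0].mean(1)
e=s['eef_pos']
f=p[(p[:,2]>100)&(p[:,2]<140)&(abs(p[:,0]-e[0])<60)&(abs(p[:,1]-e[1])<60)&(g<80)]
if len(f): print('fin',len(f),cv2.minAreaRect(f[:,:2].astype(np.float32)),f[:,2].max(),np.median(f[:,2]))
E
python3 fin.py pics/w1.png
```

```text
t 3.3 [454.1 235.4 229.7] [3.141 0.    1.476] [ 0.71 -0.17  0.54] [ 0.35  0.31  1.81 -0.    1.01 -1.13]
fin 372 ((454.6337890625, 231.29922485351562), (7.978503704071045, 39.537410736083984), 84.45138549804688) 116.6650733761312 115.01483193807093
```

View pics/w1.png

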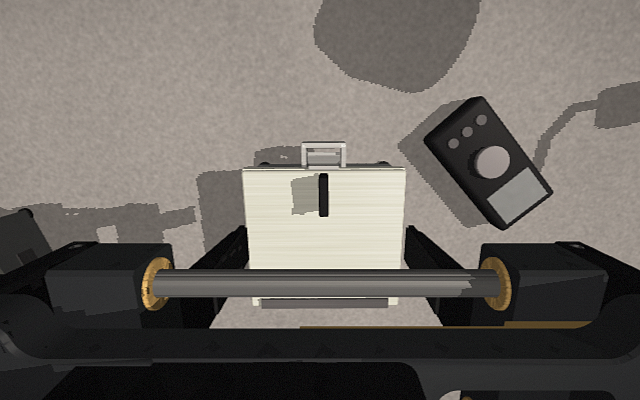

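```bash
python3 -m inch '[[0,0,0,0.5,-3.5,-40,0.4],[0,0,0,0,0,-40,0],[0,0,0,0,0,-30,-0.3],[0,0,0,0,0,-15,-0.3],[0,0,0,0,0,-10,-0.3],[0,0,0,0,0,-3,-0.3],[0,0,0,0,0,0,-0.3],[0,0,0,0,0,0,-0.3]]'
python3 -m inch '[[0,0,0,0,0,0,-1],[0,0,0,0,0,0,-1],[0,0,0,0,0,0,-1],[0,0,0,0,0,0,-1],[0,0,0,0,0,0,-1],[0,0,0,0,0,0,-1]]'
```

```text
t: 4.15
eef_pos: [455.4, 231.3, 92.5]
tcp_rot: [3.14, -0.001, 1.474]
ft_force: [0.2, -1.0, 0.2]
opening: 0.391
t: 4.75
eef_pos: [455.1, 232.4, 92.0]
tcp_rot: [3.141, -0.002, 1.475]
ft_force: [-0.9, 8.6, 1.6]
opening: 0.103
```

```bash
python3 -m inch '[[0,0,0,0,0,1,-1],[0,0,0,0,0,1,-1],[0,0,0,0,0,0.5,-1],[0,0,0,0,0,0,-1]]'
```

```text
t: 5.15
eef_pos: [455.4, 232.3, 93.8]
tcp_rot: [3.14, -0.002, 1.475]
ft_force: [3.9, 9.1, -9.1]
opening: 0.104
```

```bash
python3 -m inch '[[0,0,0,0,0,0.5,-1],[0,0,0,0,0,0.5,-1],[0,0,0,0,0,0,-1],[0,0,0,0,0,0,-1],[0,0,0,0,0,0,-1]]'
```

```text
t: 5.65
eef_pos: [455.4, 232.3, 94.1]
tcp_rot: [3.141, -0.001, 1.475]
ft_force: [7.1, 10.2, -19.3]
opening: 0.104
```

```bash
python3 -m inch '[[0,0,0,0,0,-1.5,-1],[0,0,0,0,0,-1.5,-1],[0,0,0,0,0,-0.5,-1],[0,0,0,0,0,0,-0.3],[0,0,0,0,0,0,-0.3],[0,0,0,0,0,0,-0.3],[0,0,0,0,0,10,-0.3],[0,0,0,0,0,30,-0.3],[0,0,0,0,0,50,-0.3],[0,0,0,0,0,50,0.5]]'
```

```text
t: 6.65
eef_pos: [454.4, 231.0, 233.7]
tcp_rot: [-3.141, 0.0, 1.474]
ft_force: [-0.2, 0.3, -0.8]
opening: 0.387
```

```bash
python3 fin.py pics/w2.png
```

```text
t 6.65 [454.4 231.  233.7] [-3.141  0.     1.474] [-0.19  0.33 -0.77] [ 0.34  0.31  1.81  0.    1.03 -1.13]
fin 360 ((454.4129943847656, 231.40525817871094), (8.956047058105469, 39.037227630615234), 84.66785430908203) 117.74511978891184 114.9703587962766
```

```bash
python3 -m inch '[[0,0,-7.4,9.6,-21,0,0.5],[0,0,-7.4,9.6,-21,0,0.5],[0,0,-7.4,9.6,-21,0,0.5],[0,0,-7.4,9.6,-21,0,0.5],[0,0,-7.4,9.6,-21,0,0.5],[0,0,-7.4,9.6,-21,0,0.5],[0,0,-7.4,9.6,-21,0,0.5],[0,0,-7.4,9.6,-21,0,0.5],[0,0,-7.4,9.6,-21,0,0.5],[0,0,-7.4,9.6,-21,0,0.5]]'
python3 -m inch '[[0,0,-7.4,9.6,-21,0,0.5],[0,0,-7.4,-5.8,-23.4,0,0.5],[0,0,-7.4,-5.8,-23.4,0,0.5],[0,0,-7.4,-5.8,-23.4,0,0.5],[0,0,-7.4,-5.8,-23.4,0,0.5],[0,0,-7.4,-5.8,-23.4,0,0.5],[0,0,-7.4,-5.8,-23.4,0,0.5],[0,0,-7.4,-5.8,-23.4,0,0.5],[0,0,-7.4,-5.8,-23.4,0,0.5],[0,0,-7.4,-5.8,-23.4,0,0.5]]'
python3 -m inch '[[0,0,-7.4,-5.8,-23.4,0,0.5],[0,0,-7.4,-5.8,-23.4,0,0.5],[0,0,0,0,0,0,0.5],[0,0,0,0,0,0,0.5]]'; python3 fin.py pics/w3.png
```

```text
t: 7.7
eef_pos: [551.0, 20.3, 232.4]
tcp_rot: [3.141, -0.0, 0.177]
ft_force: [-0.2, 0.2, 0.2]
opening: 0.753
t: 8.7
eef_pos: [507.8, -211.2, 232.4]
tcp_rot: [-3.141, -0.0, -1.114]
ft_force: [0.1, 0.3, 0.7]
opening: 0.747
t: 9.1
eef_pos: [496.4, -257.1, 232.0]
tcp_rot: [-3.141, -0.0, -1.366]
ft_force: [-0.0, 0.8, -0.5]
opening: 0.747
t 9.1 [ 496.4 -257.1  232. ] [-3.141 -0.    -1.366] [-0.    0.81 -0.48] [-0.6   0.38  1.7   0.    1.06  0.77]
fin 395 ((498.6843566894531, -260.0137634277344), (39.061317443847656, 8.76877498626709), 11.353852272033691) 127.2465681521 124.31608994320175
```

View pics/w3.png

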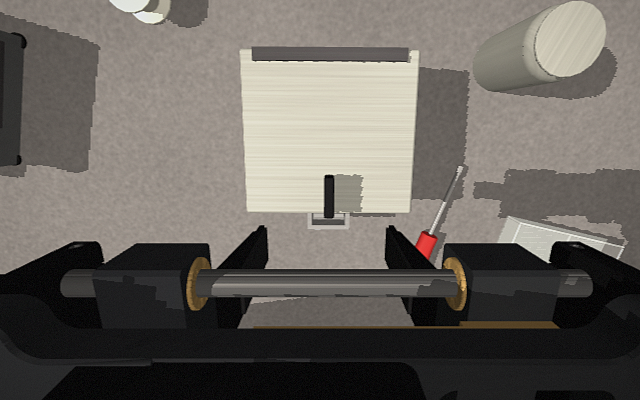

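```bash
python3 -m inch '[[0,0,0,2,-3,-40,0],[0,0,0,0,0,-40,-0.3],[0,0,0,0,0,-30,-0.3],[0,0,0,0,0,-13,-0.3],[0,0,0,0,0,-8,-0.3],[0,0,0,0,0,0,-0.3],[0,0,0,0,0,0,-0.3]]'
python3 -m inch '[[0,0,0,0,0,0,-1],[0,0,0,0,0,0,-1],[0,0,0,0,0,0,-1],[0,0,0,0,0,0,-1],[0,0,0,0,0,0,-1]]'
python3 -m inch '[[0,0,0,0,0,2,-1],[0,0,0,0,0,2,-1],[0,0,0,0,0,2,-1],[0,0,0,0,0,0,-1],[0,0,0,0,0,0,-1]]'
```

```text
t: 9.85
eef_pos: [499.2, -260.2, 101.9]
tcp_rot: [-3.14, -0.001, -1.366]
ft_force: [-0.8, -0.2, 0.1]
opening: 0.35
t: 10.35
eef_pos: [498.5, -259.4, 100.9]
tcp_rot: [3.142, 0.001, -1.368]
ft_force: [-0.9, 5.4, 4.2]
opening: 0.103
t: 10.85
eef_pos: [499.2, -259.2, 106.3]
tcp_rot: [-3.141, 0.001, -1.368]
ft_force: [6.8, 6.0, -5.8]
opening: 0.103
```

```bash
python3 -m inch '[[0,0,0,-0.6,0,-3,-1],[0,0,0,-0.6,0,-3,-1],[0,0,0,-0.6,0,-3,-1],[0,0,0,-0.6,0,-2,-1],[0,0,0,-0.4,0,-2,-1],[0,0,0,0,0,-1,-1],[0,0,0,0,0,0,-1]]'
```

```text
t: 11.55
eef_pos: [495.2, -260.0, 92.3]
tcp_rot: [3.14, 0.001, -1.367]
ft_force: [-5.2, 0.7, 1.2]
opening: 0.103
```

```bash
python3 -m inch '[[0,0,0,0.5,0,-1,-1],[0,0,0,0,0,-1,-1],[0,0,0,0,0,-0.5,-1],[0,0,0,0,0,0,-1]]'
```

```text
t: 11.95
eef_pos: [495.3, -260.0, 91.6]
tcp_rot: [3.14, 0.0, -1.367]
ft_force: [-13.6, 3.5, 21.4]
opening: 0.107
```

Hit a rigid stop at 21 N. Now the proving tug.

```bash
python3 -m inch '[[0,0,0,0.8,0,1.5,-1],[0,0,0,0,0,1,-1],[0,0,0,0,0,1,-1],[0,0,0,0,0,1,-1],[0,0,0,0,0,0,-1]]'
python3 -m inch '[[0,0,0,0,0,0.5,-1],[0,0,0,0,0,0.5,-1],[0,0,0,0,0,0,-1],[0,0,0,0,0,0,-1],[0,0,0,0,0,0,-1]]'
```

```text
t: 12.45
eef_pos: [495.7, -259.9, 93.7]
tcp_rot: [3.138, 0.002, -1.367]
ft_force: [-7.2, -1.0, -6.5]
opening: 0.099
t: 12.95
eef_pos: [495.8, -259.8, 94.0]
tcp_rot: [3.138, 0.002, -1.367]
ft_force: [-5.3, -3.3, -20.4]
opening: 0.104
```

```bash
python3 -m inch '[[0,0,0,0,0,-1.5,-1],[0,0,0,0,0,-1.5,-1],[0,0,0,0,0,-0.3,-1],[0,0,0,0,0,0,-0.3],[0,0,0,0,0,0,-0.3],[0,0,0,0,0,0,-0.3],[0,0,0,0,0,10,-0.3],[0,0,0,0,0,30,-0.3],[0,0,0,0,0,50,-0.3],[0,0,0,0,0,50,-0.3]]'
python3 -m inch '[[0,0,0,0,0,0,0.5],[0,0,0,0,0,0,0.5],[0,0,0,0,0,0,0.5],[0,0,0,0,0,0,0.5]]'
python3 fin.py pics/w4.png
python3 - <<'E'
from h import *
for n in ['scene','side']:
    c=viewer.read_camera(n); cv2.imwrite(f'pics/{n}1.png',c['color'][:,:,::-1])
    for r in regions_of('lid_p',n)[:2]:
        p=pts(c,r['pixels']); top=p[(p[:,2]>80)&(p[:,2]<105)]
        for _ in range(4):
            A=np.c_[top[:,:2],np.ones(len(top))]; k=np.linalg.lstsq(A,top[:,2],rcond=None)[0]
            top=top[abs(top[:,2]-A@k)<4]
        print(n,top.mean(0).round(1),'slope',k[:2].round(3))
    for o in ['spool','can']:
        for r in regions_of(o,n)[:1]: print(o,np.median(pts(c,r['pixels']),0).round())
E
```

```text
t: 13.95
eef_pos: [497.0, -259.8, 234.7]
tcp_rot: [3.141, 0.0, -1.367]
ft_force: [1.5, -0.2, 0.2]
opening: 0.349
t: 14.35
eef_pos: [496.8, -259.8, 231.1]
tcp_rot: [3.14, 0.002, -1.367]
ft_force: [-0.2, -0.3, 0.7]
opening: 0.634
t 14.35 [ 496.8 -259.8  231.1] [ 3.140e+00  2.000e-03 -1.367e+00] [-0.21 -0.3   0.67] [-0.6   0.38  1.7  -0.    1.06  0.77]
fin 386 ((495.8393859863281, -261.08270263671875), (39.885345458984375, 8.917223930358887), 11.51966381072998) 116.54893649438532 114.90345495507964
scene [518.3 234.2  85.9] slope [ 0.007 -0.003]
spool [662.  -4.  40.]
can [ 682. -414.   84.]
side [ 567.3 -223.6   87. ] slope [ 0.009 -0.001]
side [512.3 235.1  86.4] slope [ 0.008 -0.003]
spool [653.  -5.  26.]
can [ 670. -409.   85.]
```

View pics/side1.png

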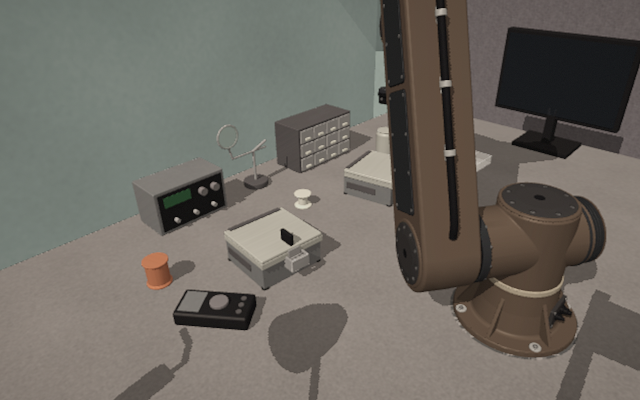

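The left case (265,245) looks flush and the bystanders look undisturbed. The arm hides part of the right lid, but the right pull's top now measures 114.9 mm (was 124.3) and that lid is level.

```bash
python3 -c "
from cell import ticket
print(ticket.job_done())"
```

```text
the job is handed in; nothing more can be done
None
```

Both cases are caught, and I handed the job in at about 14.5 s of the 61 s allowed; `job_done()` reports no verdict.

- **Left case:** it was already caught. I tugged the pull up to about 19 N; the lid rose about 2 mm and then held rigidly. I lowered it and let go.
- **Right case:** it was not caught. The lid stood about 10 mm proud and gave about 5 mm on the first tug. I pressed it down to the rigid stop at about 21 N, and the second tug to about 20 N held. I lowered it and let go.

**Last checks**
- **Pulls:** both tops measure about 115 mm, the shut height. The left was measured right after I let go of it.
- **Lids:** both measure level within camera error, with a fitted slope under 0.01. The scene camera did not report the right lid in the last look because the arm partly hid it. That reading rests on the side and wrist cameras.
- **Bystanders:** the spool and can measure in place, within measurement noise. The coil and multimeter look unmoved in the side picture. I did not re-check the screwdriver, but the gripper did not go near it.
- **Gripper:** it is open, about 115 mm above the right pull, and touches nothing.

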